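# Battery out of the cap tray

### The arm

A 6-joint arm with a two-finger parallel gripper is mounted at the origin on the work surface. World frame = base frame: x ahead of the robot, y to its left, z up, the work surface at z = 0. Lengths are in m, angles in rad, forces in N, time in s.
With the tool pointing down it reaches from about 0.375 to 0.975 m from the base axis. Payload 3.8 kg.
Tool frame: the origin (TCP) lies midway between the tips of the shut fingers; the grasp point (between the pads) lies 19 mm behind it; z points along the fingers, y is the line along which they close (so a half turn about z gives the same grasp; the last joint's range is limited). The gripper opens to 85 mm and grips with 20 to 120 N. Pads are 22 mm wide; open, the fingers measure 114 mm over their backs; the gripper's body (76 mm by 85 mm) begins 54 mm behind the grasp point. The pads swing forward as they close: fully open they stand 13 mm farther back than shut.
Start: joints at [-1.233, 0.264, 1.604, -0, 1.274, -0.037], TCP at [0.247, -0.628, 0.231] pointing down, gripper open.
Joint ranges: [-2.63, 2.63], [-0.94, 2.18], [0.31, 2.57], [-1.31, 4.45], [0, 2.66], [-2.55, 2.55]. Speed limits (rad/s): [2.57, 2.57, 3.14, 3.14, 3.14, 3.14].

### API

Orientations are given as a rotation vector (axis times angle).
In Python, from workcell import bot, imaging gives the robot as it stands.
- The arm moves only by the tool step_arm, never from a script. Its argument "series" is a list of rows, each an object of numbers: "grip": the closure, from -1 (fully open) to 1 (shut); "x", "y", "z": the shift along the tool's x, y, z normalised to -1 to 1, where 1 is 500 mm; "ax", "ay", "az": the turn, a rotation vector about the tool's x, y, z normalised to -1 to 1, where 1 is 30 degrees. A call has 1 to 12 rows; each row is the pose to reach, as a shift and turn from the pose commanded when the call began, along the tool's axes at that moment; what a row does not reach only later rows make up. A row lasts 1/10 s, in which the tool goes at most 50 mm and 8.59 degrees, less where a joint would pass 70% of its speed; a pose out of reach is approached as far as the arm can. A call with a number of a shift or a turn outside -1 to 1 is refused whole. A call with a gripper value outside its range is refused whole. The fingers move at their own pace and stop on an object; "force" is the grip in N (left out, the last holds). Time passes only in rows, so rows that repeat a pose let the fingers close. It gives the time, the measured TCP pose, the force, the opening and the grip force at its end, in the units of the state.
- bot.read_state(): the state, without advancing time (a new reading comes with each control period).
- imaging.read_camera(name): name is "scene" or "top" or "wrist"; returns a dict with "img" (400x640x3 uint8, red, green, blue), "fx", "fy", "cx", "cy" (pixels), "R" (3x3) and "t" (3): a world point X has camera coordinates R X + t. Camera axes: x right, y down, z forward; pixel columns grow to the right and rows downward; lengths in m; the calibration is good to about 2 mm. The wrist camera is an equidistant fisheye: a pixel r from the principal point sees the ray r / f radians off the axis. A picture is of the moment at which its call begins. There is no depth.
- bot.finish_job(): hands the job in; it is judged then, once.
The state is a dict: "time": time; "q": joint angles; "joint_vel": joint speeds; "joint_torque": joint torques, N m; "tool_pos": TCP position; "tcp_rot": TCP orientation; "wrist_force": force on the tool from outside, world axes, zero at the start; "torque": the same for the moment, N m; "width": opening from 0.0 (shut) to 1.0 (fully open); "grip_force": force on a finger pad.
Only numpy, scipy, OpenCV 4.12 (cv2) and the standard library are available. Lean on these libraries where they do the work, as an engineer would, in place of code of your own. Each camera call takes 0.05 s, during which the arm holds its last target. There are 200 camera calls.

### The job

A spent battery has been sorted by mistake among the caps and corks in the plywood pocket tray: it is the slim, plain metal cylinder that stands tallest there. Pluck it out and put it in the squat, wide-mouthed amber jar, letting go only once its lower end is down inside the mouth. Leave both jars standing where they are.

Things in the scene. Friction and masses are not known exactly. Their poses are not given: they have to be found in the camera images.
- battery_center (a point): centre, half-way up, of the battery: an upright steel cylinder 26 mm across and 48 mm tall (plus a 2 mm high, 8 mm wide nub on top; z is its own axis, up), 45 to 95 g. It stands loosely in one of the six tray pockets, 16 mm deep, so its upper 32 mm stick out above the tray. The pieces in the other pockets (a cork bung 28 mm tall, an aluminium cap 18 mm, a brass collar 16 mm and a steel nut 14 mm, each at most 28 mm across) stick out 12 mm at most or not at all
- tray: fixed plywood pocket tray, 160 mm (its x) by 230 mm (its y) and 22 mm high, with 2 by 3 square pockets 32 mm wide and 16 mm deep, 70 mm apart centre to centre in both directions. Origin at the centre of its underside, z up
- squat_jar: the squat jar, open on top, of amber glass, loose on the table: a straight round pot 100 mm across outside, 92 mm inside, 65 mm high, floor 5 mm thick. Origin at the centre of its underside, z up
- tall_jar: the other jar, to be left alone: amber glass, open, 84 mm across, narrowing to 68 mm at the mouth, 120 mm high, loose on the table about 110 to 230 mm from the squat one (centre to centre), on either side of it. Origin at the centre of its underside, z up
Mind the look-alikes: they are no part of the job. Of the things shaped like the part that bears battery_center, the bare steel one is meant. What is shaped like the squat_jar but green or red is not meant.

How it is judged:
By the outcome, as a careful person would: the job done as asked, in the order asked, and still so for the second after the job is handed in, with the robot touching nothing.
It also fails if it takes over 43 s, if anything falls off the work surface, if the arm or the gripper's body presses on something with over 40 N, if the wrist force passes 120 N, or if a joint passes its speed limit or range.

## Working session

There is one attempt and no reset: what is moved stays moved. The work goes in short steps, Python scripts to look and compute and a tool call to move; the robot and the scene stay as the last step left them, time stands still between calls to the robot, and variables do not carry over. Pictures are saved under pics/ and viewed, at most 10 in all, crops included, and the job is handed in when it is done.

Besides the shell and the picture viewer there is one more tool, called after ">>>" by a JSON object that holds its "op" and its "data", one argument or row to a line. step_arm: Moves the arm, as the interface text tells. Scaled input: -1 to 1 covers 500 mm each way for a shift and 30 degrees each way for a turn. Its arguments: {"type":"object","properties":{"series":{"type":"array","items":{"type":"object","properties":{"grip":{"type":"number"},"x":{"type":"number","minimum":-1,"maximum":1},"y":{"type":"number","minimum":-1,"maximum":1},"z":{"type":"number","minimum":-1,"maximum":1},"ax":{"type":"number","minimum":-1,"maximum":1},"ay":{"type":"number","minimum":-1,"maximum":1},"az":{"type":"number","minimum":-1,"maximum":1}}}},"force":{"type":"number"}},"required":["series"]}

```bash
mkdir -p pics
cat > h.py <<'E'
import numpy as np, cv2, pickle
from workcell import bot, imaging
def snap(n,tag):
    c=imaging.read_camera(n); cv2.imwrite(f'pics/{tag}.png',c['img'][:,:,::-1]); pickle.dump(c,open(f'{tag}.pkl','wb')); return c
def ray(c,u,v):
    R=np.array(c['R']);t=np.array(c['t']); return -R.T@t, R.T@np.array([(u-c['cx'])/c['fx'],(v-c['cy'])/c['fy'],1])
def atz(c,u,v,z):
    o,d=ray(c,u,v); return o+d*(z-o[2])/d[2]
def proj(c,X):
    p=np.array(c['R'])@X+np.array(c['t']); return c['fx']*p[0]/p[2]+c['cx'],c['fy']*p[1]/p[2]+c['cy']
E
python3 - <<'E'
from h import *
for n in('top','scene'):
    c=snap(n,n+'0'); print(n,c['fx'],c['cx'],c['cy'],-np.array(c['R']).T@np.array(c['t']),np.array(c['R']).round(3).tolist())
s=bot.read_state();print(s['time'],s['tool_pos'],s['tcp_rot'],s['width'])
E
```

```text
top 377.7568559162795 325.5202064932752 199.68171093752437 [0.45979798 0.03408076 0.77190082] [[-0.004, -1.0, -0.025], [-0.98, 0.009, -0.197], [0.197, 0.024, -0.98]]
scene 453.4787466676301 319.6094222332715 199.4290700725709 [1.00329015 0.48644295 0.67765839] [[-0.735, 0.679, -0.005], [0.482, 0.516, -0.708], [-0.478, -0.523, -0.706]]
0.1 [ 0.24689651 -0.62749169  0.23005438] [-3.08454631e+00 -5.84988484e-01  4.97444217e-04] 1.00019923907315
```

View pics/top0.png

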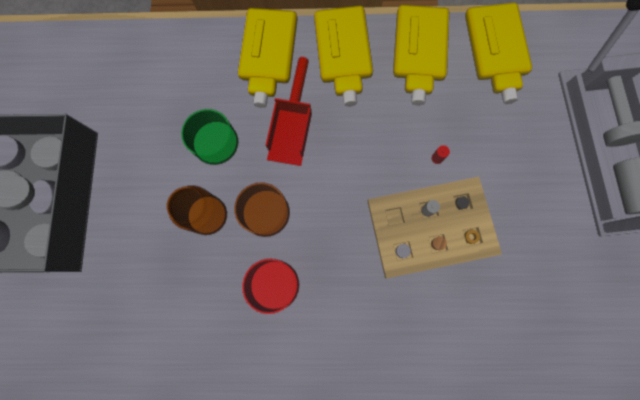

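View pics/scene0.png

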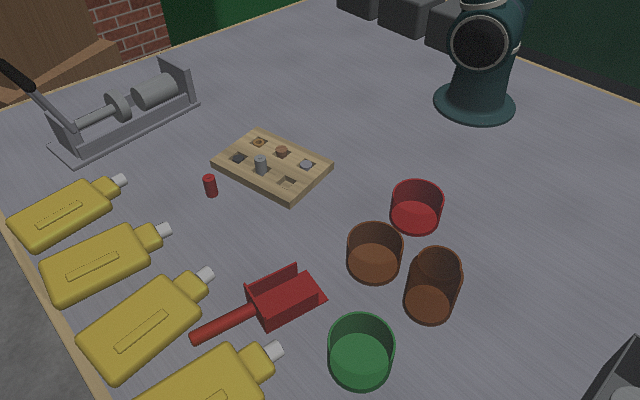

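Top view: tray around (435,226), battery at about (431,208), squat amber jar at about (262,209) and tall jar at about (197,210). I'll enlarge both to measure them.

Run:
```python
import cv2
t=cv2.imread('pics/top0.png');s=cv2.imread('pics/scene0.png')
a=cv2.resize(t[170:280,360:510],None,fx=5,fy=5,interpolation=cv2.INTER_CUBIC)
cv2.imwrite('pics/ct.png',a)
b=cv2.resize(t[170:250,150:310],None,fx=5,fy=5,interpolation=cv2.INTER_CUBIC)
cv2.imwrite('pics/cj.png',b)
```

```text
(no output)
```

View pics/ct.png

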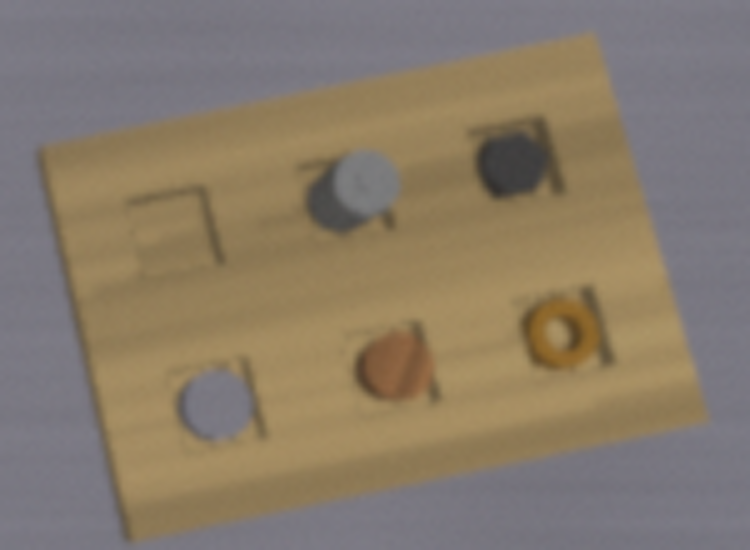

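View pics/cj.png

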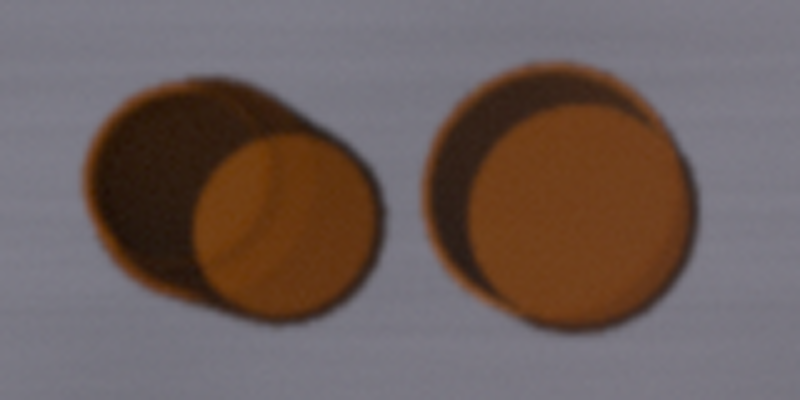

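Run:
```python
from h import *
c=pickle.load(open('top0.pkl','rb'))
f=lambda x,y,ox,oy:((x+.5)/5-.5+ox,(y+.5)/5-.5+oy)
print('bat',atz(c,*f(366,184,360,170),.054))
P=[atz(c,*f(x,y,360,170),.022) for x,y in((42,148),(597,35),(706,420))]
print('tray',*P,(P[0]+P[2])/2, np.linalg.norm(P[0]-P[1]),np.linalg.norm(P[1]-P[2]))
d=P[1]-P[0];print('yaw of long edge',np.degrees(np.arctan2(d[1],d[0])))
print('jar floor',atz(c,*f(581,212,150,170),.005),'rim',atz(c,*f(555,192,150,170),.065))
print('tall',atz(c,*f(288,228,150,170),.005),'rim',atz(c,*f(182,190,150,170),.12))
s=pickle.load(open('scene0.pkl','rb'))
print('scene bat top',atz(s,260,157,.054))
from scipy.spatial.transform import Rotation as R
st=bot.read_state();print(R.from_rotvec(st['tcp_rot']).as_matrix().round(3).tolist(),st['q'])
```

```text
bat [ 0.58885015 -0.15414204  0.054     ]
tray [ 0.61051077 -0.03342812  0.022     ] [ 0.65520632 -0.25927795  0.022     ] [ 0.50013849 -0.28839947  0.022     ] [ 0.55532463 -0.16091379  0.022     ] 0.23022997298246586 0.15777862076122437
yaw of long edge -78.8058413079298
jar floor [0.58889701 0.1763572  0.005     ] rim [0.58662011 0.17540668 0.065     ]
tall [0.58319755 0.29805792 0.005     ] rim [0.57861554 0.29710125 0.12      ]
scene bat top [ 0.58741987 -0.15786103  0.054     ]
[[0.931, 0.366, -0.001], [0.366, -0.931, 0.002], [0.0, -0.002, -1.0]] [-1.23286824e+00  2.64694731e-01  1.60527586e+00 -3.95720260e-06
  1.27371063e+00 -3.69216649e-02]
```

>>> {"op": "step_arm", "data": {
  "force": 40,
  "series": [
    {"x":0.98,"y":-0.63,"z":0.14,"az":0.34,"grip":-1},
    {"x":0.98,"y":-0.63,"z":0.14,"az":0.34,"grip":-1},
    {"x":0.98,"y":-0.63,"z":0.14,"az":0.34,"grip":-1},
    {"x":0.98,"y":-0.63,"z":0.14,"az":0.34,"grip":-1},
    {"x":0.98,"y":-0.63,"z":0.14,"az":0.34,"grip":-1},
    {"x":0.98,"y":-0.63,"z":0.14,"az":0.34,"grip":-1},
    {"x":0.98,"y":-0.63,"z":0.14,"az":0.34,"grip":-1},
    {"x":0.98,"y":-0.63,"z":0.14,"az":0.34,"grip":-1},
    {"x":0.98,"y":-0.63,"z":0.14,"az":0.34,"grip":-1},
    {"x":0.98,"y":-0.63,"z":0.14,"az":0.34,"grip":-1},
    {"x":0.98,"y":-0.63,"z":0.14,"az":0.34,"grip":-1},
    {"x":0.98,"y":-0.63,"z":0.14,"az":0.34,"grip":-1}
  ]
}}

```text
validation failed for argument at $.se...
```

>>> {"op": "step_arm", "data": {
  "force": 40,
  "series": [
    {"x":0.98,"y":-0.63,"z":0.14,"ax":0.0,"ay":0.0,"az":0.34,"grip":-1.0}
  ]
}}

```text
time: 0.2
tool_pos: [0.2737, -0.5914, 0.2253]
tcp_rot: [3.12, 0.341, -0.002]
wrist_force: [1.4, -0.3, -0.2]
width: 1.004
grip_force: 0.0
```

```bash
python3 -c "
from h import *
s=bot.read_state();print(s['time'],s['tool_pos'],s['tcp_rot'],s['width'])"
```

```text
0.2 [ 0.27373218 -0.59142352  0.22527478] [ 3.11978594e+00  3.41124528e-01 -2.05701877e-03] 1.0039140520189684
```

>>> {"op": "step_arm", "data": {
  "force": 40,
  "series": [
    {"x":0.8,"y":-0.7,"z":0.15,"ax":0.0,"ay":0.0,"az":0.06,"grip":-1.0},
    {"x":0.8,"y":-0.7,"z":0.15,"ax":0.0,"ay":0.0,"az":0.06,"grip":-1.0},
    {"x":0.8,"y":-0.7,"z":0.15,"ax":0.0,"ay":0.0,"az":0.06,"grip":-1.0},
    {"x":0.8,"y":-0.7,"z":0.15,"ax":0.0,"ay":0.0,"az":0.06,"grip":-1.0},
    {"x":0.8,"y":-0.7,"z":0.15,"ax":0.0,"ay":0.0,"az":0.06,"grip":-1.0},
    {"x":0.8,"y":-0.7,"z":0.15,"ax":0.0,"ay":0.0,"az":0.06,"grip":-1.0},
    {"x":0.8,"y":-0.7,"z":0.15,"ax":0.0,"ay":0.0,"az":0.06,"grip":-1.0},
    {"x":0.8,"y":-0.7,"z":0.15,"ax":0.0,"ay":0.0,"az":0.06,"grip":-1.0},
    {"x":0.8,"y":-0.7,"z":0.15,"ax":0.0,"ay":0.0,"az":0.06,"grip":-1.0},
    {"x":0.8,"y":-0.7,"z":0.15,"ax":0.0,"ay":0.0,"az":0.06,"grip":-1.0},
    {"x":0.8,"y":-0.7,"z":0.15,"ax":0.0,"ay":0.0,"az":0.06,"grip":-1.0},
    {"x":0.8,"y":-0.7,"z":0.15,"ax":0.0,"ay":0.0,"az":0.06,"grip":-1.0}
  ]
}}

```text
time: 1.4
tool_pos: [0.5894, -0.1532, 0.1488]
tcp_rot: [-3.124, -0.311, 0.002]
wrist_force: [-0.1, 0.1, 0.1]
width: 1.0
grip_force: 0.0
```

Run:
```python
from h import *
s=bot.read_state();print(s['time'],s['tool_pos'],s['tcp_rot'],s['width'],s['q'])
c=snap('wrist','w1');print(c['fx'],c['cx'],c['cy'],np.array(c['R']).round(3).tolist(),-np.array(c['R']).T@c['t'])
```

```text
1.4 [ 0.58943554 -0.15323949  0.14881363] [-3.12409846e+00 -3.10632149e-01  1.59746371e-03] 1.000215312154924 [-2.96119839e-01  2.05256364e-01  1.83329477e+00  1.71902235e-03
  1.10478543e+00  1.07569229e+00]
309.70691628693146 317.45173470257396 195.42931319809128 [[0.196, -0.981, -0.002], [-0.94, -0.188, 0.286], [-0.281, -0.055, -0.958]] [ 0.66244286 -0.13948918  0.29045439]
```

View pics/w1.png

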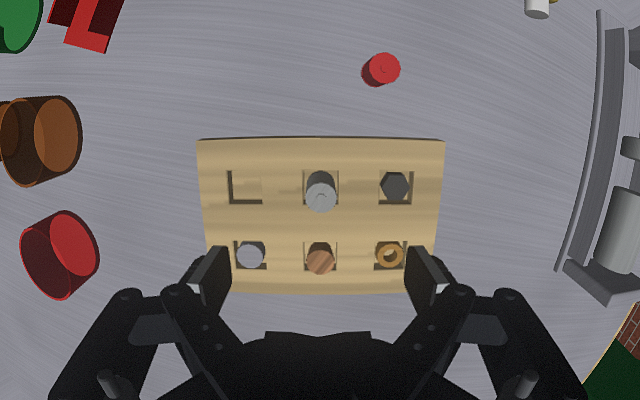

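The wrist view shows the tray squared up with the gripper and the battery's top nub at about (321,197).

```bash
cat >> h.py <<'E'
def fish(c,u,v,z):
    R=np.array(c['R']);o=-R.T@c['t'];a=np.array([(u-c['cx'])/c['fx'],(v-c['cy'])/c['fy']]);r=np.linalg.norm(a)
    d=R.T@np.array([*(a/r*np.sin(r)),np.cos(r)]); return o+d*(z-o[2])/d[2]
E
python3 - <<'E'
from h import *
c=pickle.load(open('w1.pkl','rb'))
print(fish(c,321,197,.056),fish(c,320.5,197,.054))
for u,v in((198,140),(445,140)): print(fish(c,u,v,.022))
E
```

```text
[ 0.59295775 -0.15585895  0.056     ] [ 0.59228668 -0.1556073   0.054     ]
[ 0.61406052 -0.0376224   0.022     ]
[ 0.65873105 -0.25914208  0.022     ]
```

>>> {"op": "step_arm", "data": {
  "force": 40,
  "series": [
    {"x":0.0,"y":0.005,"z":0.08,"ax":0.0,"ay":0.0,"az":0.0,"grip":-1.0},
    {"x":0.0,"y":0.005,"z":0.15,"ax":0.0,"ay":0.0,"az":0.0,"grip":-1.0},
    {"x":0.0,"y":0.005,"z":0.2,"ax":0.0,"ay":0.0,"az":0.0,"grip":-1.0},
    {"x":0.0,"y":0.005,"z":0.23,"ax":0.0,"ay":0.0,"az":0.0,"grip":-1.0},
    {"x":0.0,"y":0.005,"z":0.244,"ax":0.0,"ay":0.0,"az":0.0,"grip":-1.0},
    {"x":0.0,"y":0.005,"z":0.244,"ax":0.0,"ay":0.0,"az":0.0,"grip":-1.0},
    {"x":0.0,"y":0.005,"z":0.244,"ax":0.0,"ay":0.0,"az":0.0,"grip":0.0},
    {"x":0.0,"y":0.005,"z":0.244,"ax":0.0,"ay":0.0,"az":0.0,"grip":0.0},
    {"x":0.0,"y":0.005,"z":0.244,"ax":0.0,"ay":0.0,"az":0.0,"grip":0.0}
  ]
}}

```text
time: 2.35
tool_pos: [0.5897, -0.1603, 0.0298]
tcp_rot: [3.126, 0.303, 0.004]
wrist_force: [0.4, 0.3, 0.1]
width: 0.518
grip_force: 0.0
```

>>> {"op": "step_arm", "data": {
  "force": 40,
  "series": [
    {"x":0.0,"y":0.0,"z":0.0,"ax":0.0,"ay":0.0,"az":0.0,"grip":1.0},
    {"x":0.0,"y":0.0,"z":0.0,"ax":0.0,"ay":0.0,"az":0.0,"grip":1.0},
    {"x":0.0,"y":0.0,"z":0.0,"ax":0.0,"ay":0.0,"az":0.0,"grip":1.0},
    {"x":0.0,"y":0.0,"z":0.0,"ax":0.0,"ay":0.0,"az":0.0,"grip":1.0},
    {"x":0.0,"y":0.0,"z":0.0,"ax":0.0,"ay":0.0,"az":0.0,"grip":1.0}
  ]
}}

```text
time: 2.85
tool_pos: [0.589, -0.1592, 0.0294]
tcp_rot: [-3.126, -0.303, -0.001]
wrist_force: [-1.2, 3.8, 5.3]
width: 0.288
grip_force: 39.1
```

>>> {"op": "step_arm", "data": {
  "force": 40,
  "series": [
    {"x":0.0,"y":0.0,"z":-0.03,"ax":0.0,"ay":0.0,"az":0.0,"grip":1.0},
    {"x":0.0,"y":0.0,"z":-0.08,"ax":0.0,"ay":0.0,"az":0.0,"grip":1.0},
    {"x":0.0,"y":0.0,"z":-0.15,"ax":0.0,"ay":0.0,"az":0.0,"grip":1.0},
    {"x":0.0,"y":0.0,"z":-0.22,"ax":0.0,"ay":0.0,"az":0.0,"grip":1.0},
    {"x":0.0,"y":0.0,"z":-0.26,"ax":0.0,"ay":0.0,"az":0.0,"grip":1.0},
    {"x":0.0,"y":0.0,"z":-0.26,"ax":0.0,"ay":0.0,"az":0.0,"grip":1.0},
    {"x":0.0,"y":0.0,"z":-0.26,"ax":0.0,"ay":0.0,"az":0.0,"grip":1.0}
  ]
}}

```text
time: 3.55
tool_pos: [0.5886, -0.1601, 0.1588]
tcp_rot: [3.126, 0.303, 0.001]
wrist_force: [-0.5, 0.6, -0.2]
width: 0.291
grip_force: 39.3
```

Run:
```python
from h import *
c=snap('wrist','w2');s=bot.read_state();print(s['tool_pos'],s['tcp_rot'],s['width'],s['grip_force'],s['q'][5])
```

```text
[ 0.58766975 -0.15979258  0.15729708] [-3.12645760e+00 -3.03308622e-01  2.35124065e-03] 0.28810403078755925 39.29873049259186 1.0711638822186489
```

View pics/w2.png

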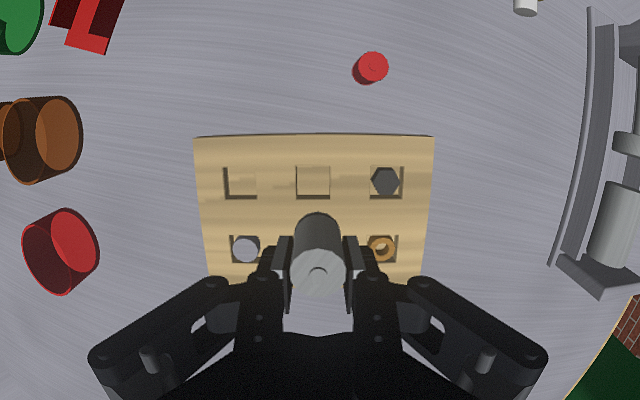

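The battery is held upright and its pocket, at (313,181), is empty. Next I'll carry it over the squat jar.

>>> {"op": "step_arm", "data": {
  "force": 40,
  "series": [
    {"x":0.01,"y":-0.05,"z":0.0,"ax":0.0,"ay":0.0,"az":0.0,"grip":1.0},
    {"x":0.03,"y":-0.13,"z":0.0,"ax":0.0,"ay":0.0,"az":0.0,"grip":1.0},
    {"x":0.044,"y":-0.22,"z":0.0,"ax":0.0,"ay":0.0,"az":0.0,"grip":1.0},
    {"x":0.06,"y":-0.31,"z":0.0,"ax":0.0,"ay":0.0,"az":0.0,"grip":1.0},
    {"x":0.08,"y":-0.4,"z":0.0,"ax":0.0,"ay":0.0,"az":0.0,"grip":1.0},
    {"x":0.098,"y":-0.49,"z":0.0,"ax":0.0,"ay":0.0,"az":0.0,"grip":1.0},
    {"x":0.11,"y":-0.57,"z":0.0,"ax":0.0,"ay":0.0,"az":0.0,"grip":1.0},
    {"x":0.125,"y":-0.63,"z":0.0,"ax":0.0,"ay":0.0,"az":0.0,"grip":1.0},
    {"x":0.129,"y":-0.66,"z":0.0,"ax":0.0,"ay":0.0,"az":0.0,"grip":1.0},
    {"x":0.129,"y":-0.66,"z":0.0,"ax":0.0,"ay":0.0,"az":0.0,"grip":1.0},
    {"x":0.129,"y":-0.66,"z":0.0,"ax":0.0,"ay":0.0,"az":0.0,"grip":1.0},
    {"x":0.129,"y":-0.66,"z":0.0,"ax":0.0,"ay":0.0,"az":0.0,"grip":1.0}
  ]
}}

```text
time: 4.8
tool_pos: [0.5881, 0.1747, 0.1576]
tcp_rot: [3.126, 0.301, -0.002]
wrist_force: [0.8, 0.4, -0.9]
width: 0.287
grip_force: 39.4
```

Run:
```python
from h import *
c=snap('wrist','w3');s=bot.read_state();print(s['tool_pos'],s['tcp_rot'],s['width'],s['grip_force'],s['q'][5])
```

```text
[0.58828864 0.17468991 0.1578624 ] [ 3.12657289e+00  3.00698991e-01 -1.34842971e-03] 0.2889408537010521 39.43639039993286 1.627579986121527
```

View pics/w3.png

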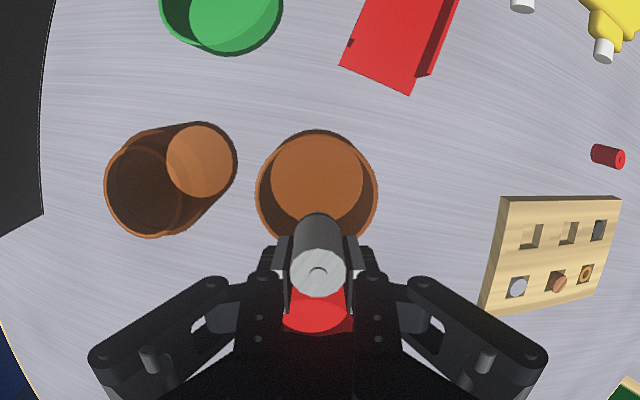

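The jar is centred under the battery from left to right: its rim spans u 255–378 and its floor centre is at about (317,182). I'll check the distance fore and aft.

Run:
```python
from h import *
c=pickle.load(open('w3.pkl','rb'))
a,b,d=fish(c,270,182,.005),fish(c,364,182,.005),fish(c,317,135,.005)
print((a+b)/2,np.linalg.norm(a-b),d, 'rim',(fish(c,255,195,.065)+fish(c,378,195,.065))/2,fish(c,317,130,.065))
```

```text
[0.58829273 0.17444993 0.005     ] 0.09276408589092236 [0.63343247 0.18316862 0.005     ] rim [0.59262745 0.17569724 0.065     ] [0.64283912 0.18497667 0.065     ]
```

>>> {"op": "step_arm", "data": {
  "series": [
    {"x":0.003,"y":0.0,"z":0.05,"ax":0.0,"ay":0.0,"az":0.0,"grip":1.0},
    {"x":0.003,"y":0.0,"z":0.11,"ax":0.0,"ay":0.0,"az":0.0,"grip":1.0},
    {"x":0.003,"y":0.0,"z":0.16,"ax":0.0,"ay":0.0,"az":0.0,"grip":1.0},
    {"x":0.003,"y":0.0,"z":0.2,"ax":0.0,"ay":0.0,"az":0.0,"grip":1.0},
    {"x":0.003,"y":0.0,"z":0.23,"ax":0.0,"ay":0.0,"az":0.0,"grip":1.0},
    {"x":0.003,"y":0.0,"z":0.245,"ax":0.0,"ay":0.0,"az":0.0,"grip":1.0},
    {"x":0.003,"y":0.0,"z":0.245,"ax":0.0,"ay":0.0,"az":0.0,"grip":1.0},
    {"x":0.003,"y":0.0,"z":0.245,"ax":0.0,"ay":0.0,"az":0.0,"grip":1.0}
  ]
}}

```text
time: 5.65
tool_pos: [0.5907, 0.1765, 0.0367]
tcp_rot: [-3.127, -0.303, -0.002]
wrist_force: [0.5, -0.5, -0.4]
width: 0.291
grip_force: 39.4
```

>>> {"op": "step_arm", "data": {
  "series": [
    {"x":0.0,"y":0.0,"z":0.006,"ax":0.0,"ay":0.0,"az":0.0,"grip":1.0},
    {"x":0.0,"y":0.0,"z":0.006,"ax":0.0,"ay":0.0,"az":0.0,"grip":1.0},
    {"x":0.0,"y":0.0,"z":0.006,"ax":0.0,"ay":0.0,"az":0.0,"grip":0.15},
    {"x":0.0,"y":0.0,"z":0.006,"ax":0.0,"ay":0.0,"az":0.0,"grip":0.15},
    {"x":0.0,"y":0.0,"z":0.006,"ax":0.0,"ay":0.0,"az":0.0,"grip":0.15},
    {"x":0.0,"y":0.0,"z":0.006,"ax":0.0,"ay":0.0,"az":0.0,"grip":0.15},
    {"x":0.0,"y":0.0,"z":0.006,"ax":0.0,"ay":0.0,"az":0.0,"grip":0.15}
  ]
}}

```text
time: 6.35
tool_pos: [0.59, 0.1766, 0.0329]
tcp_rot: [-3.127, -0.303, -0.0]
wrist_force: [0.6, 0.2, -0.3]
width: 0.427
grip_force: 0.0
```

>>> {"op": "step_arm", "data": {
  "series": [
    {"x":0.0,"y":0.0,"z":-0.03,"ax":0.0,"ay":0.0,"az":0.0,"grip":0.15},
    {"x":0.0,"y":0.0,"z":-0.07,"ax":0.0,"ay":0.0,"az":0.0,"grip":0.15},
    {"x":0.0,"y":0.0,"z":-0.12,"ax":0.0,"ay":0.0,"az":0.0,"grip":0.15},
    {"x":0.0,"y":0.0,"z":-0.18,"ax":0.0,"ay":0.0,"az":0.0,"grip":0.15},
    {"x":0.0,"y":0.0,"z":-0.26,"ax":0.0,"ay":0.0,"az":0.0,"grip":0.15},
    {"x":0.0,"y":0.0,"z":-0.32,"ax":0.0,"ay":0.0,"az":0.0,"grip":0.15},
    {"x":0.0,"y":0.0,"z":-0.32,"ax":0.0,"ay":0.0,"az":0.0,"grip":0.15},
    {"x":0.0,"y":0.0,"z":-0.32,"ax":0.0,"ay":0.0,"az":0.0,"grip":0.15}
  ]
}}

```text
time: 7.15
tool_pos: [0.5907, 0.1768, 0.195]
tcp_rot: [-3.126, -0.303, -0.005]
wrist_force: [-0.8, 0.0, -0.3]
width: 0.423
grip_force: 0.0
```

Run:
```python
from h import *
c=snap('wrist','w4');s=bot.read_state();print(s['tool_pos'],s['width'],s['grip_force'])
```

```text
[0.58959903 0.17652944 0.19315444] 0.4278839063840928 0.0
```

View pics/w4.png

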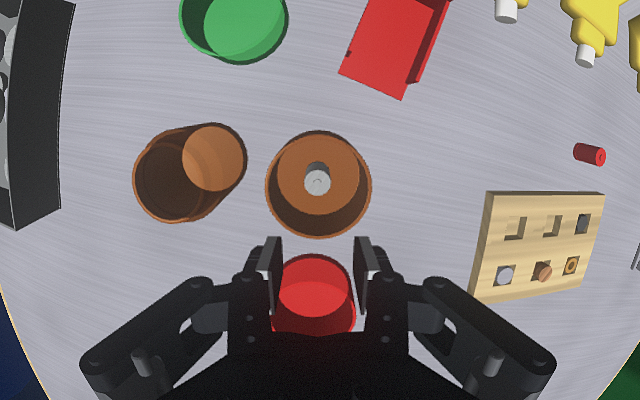

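The battery stands upright in the squat jar at about (317,180). The gripper is clear and both jars are where they were.

```bash
python3 -c "
from workcell import bot
print(bot.finish_job())"
```

```text
the job is handed in; nothing more can be done
None
```

The battery is standing upright inside the squat amber jar, both jars are still where they were, and the job was handed in at about 7 s on the robot's clock; no verdict came back.

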